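# Sweep the loose axle nuts into the bench's catch bay

## Task

Clear the garage bench: with the fingertips, sweep the three loose hexagon nuts along the bench top, in through the open mouth of the blue catch bay, until each lies flat and all the way inside it. Only push them, never pick one up, and leave the socket, jar, spanner and spray can standing or lying where they are.

Things in the scene. Friction and masses are not known exactly. Their poses are not given: they have to be found in the camera images.
- bay: Fixed three-sided catch bay of blue strip on the bench, yellow floor marking flush with the bench, no lip at the mouth. Inside 150 mm wide (own x -75 to +75 mm), 120 mm deep (own y: open mouth at -60 mm, back wall at +60 mm). Walls 8 mm thick, 30 mm high. Origin: centre of its floor, at bench height. Its -y axis points out of the mouth, roughly to the robot's right (within 20 degrees).
- nut1: A loose plain steel hexagon axle nut lying flat (one of three alike): 30 mm across flats, 34.6 mm across corners, 16 mm high, about 64 g, with a black bore showing on top. Origin at the centre of its underside (z = 0 when lying on the bench), z up.
- nut2: A loose plain steel hexagon axle nut lying flat (one of three alike): 30 mm across flats, 34.6 mm across corners, 16 mm high, about 64 g, with a black bore showing on top. Origin at the centre of its underside (z = 0 when lying on the bench), z up.
- nut3: A loose plain steel hexagon axle nut lying flat (one of three alike): 30 mm across flats, 34.6 mm across corners, 16 mm high, about 64 g, with a black bore showing on top. Origin at the centre of its underside (z = 0 when lying on the bench), z up.
- socket: Bystander: dark steel spanner socket standing upright among the nuts, 28 mm diameter, 62 mm high, loose. Origin at the centre of its underside. Stays where it is. The nuts and it lie in four lanes some 70 mm apart in the robot's x, in any order.
- jar: Bystander: small jar, 56 mm diameter, 65 mm high, red lid, loose, standing behind the bay, on the robot's left. Origin at the centre of its underside.
- spanner: Bystander: loose steel spanner 170 mm long and 8 mm thick lying flat on the bench beyond the nuts. Origin near its middle, its x axis along its length (roughly along the robot's y).
- spray: Bystander: upright spray can, 60 mm diameter, 170 mm high, loose, light grey with a broad blue band, standing off to the robot's right. Origin at the centre of its underside.

How it is judged:
By the outcome, as a careful person would: the job done as asked, in the order asked, and still so for the second after the job is handed in, with the robot touching nothing.
It also fails if it takes over 72 s, if anything falls off the work surface, if the arm or the gripper's body presses on something with over 40 N, if the wrist force passes 120 N, or if a joint passes its speed limit or range.

## Robot

A 6-joint arm with a two-finger parallel gripper is mounted at the origin on the work surface. World frame = base frame: x ahead of the robot, y to its left, z up, the work surface at z = 0. Lengths are in m, angles in rad, forces in N, time in s.
With the tool pointing down it reaches from about 0.25 to 0.775 m from the base axis. Payload 4 kg.
Tool frame: the origin (TCP) lies at the very end of the fingers, on their centre line; the grasp point (between the pads) lies behind it (manip.pinch_z is the z of the grasp point in the tool frame, in m); z points along the fingers, y is the line along which they close (so a half turn about z gives the same grasp; the last joint's range is limited). The gripper opens to 85 mm and grips with 20 to 120 N. Pads are 22 mm wide; open, the fingers measure 114 mm over their backs; the gripper's body (76 mm by 85 mm) begins 54 mm behind the grasp point. The pads swing forward as they close: fully open they stand 13 mm farther back than shut.
Start: joints at [1.06, 0.087, 1.371, -0, 1.684, -0.103], TCP at [0.218, 0.505, 0.231] pointing down, gripper open.
Joint ranges: [-3.1, 3.1], [-0.76, 2.03], [0.27, 2.55], [-1.08, 4.22], [0.17, 2.65], [-2.57, 2.57]. Speed limits (rad/s): [2.79, 2.79, 3.14, 3.14, 3.14, 3.14].

## Interface

Orientations are given as a unit quaternion [x, y, z, w].
In Python, from workcell import status, imaging, workorder, spot_in, outline_of, spot_point, manip gives the robot as it stands.
- The arm moves only by the tool play_rows, never from a script. Its argument "increments" is a list of rows, each a list of 3 entries, a list of its own where there are three numbers: the turn, a rotation vector about the tool's x, y, z in degrees, then the shift along the tool's x, y, z in m, then the closure in counts, from 0 (fully open) to 255 (shut). A call has 1 to 12 rows; each row is the pose to reach, as a shift and turn from the pose commanded when the call began, along the tool's axes at that moment; what a row does not reach only later rows make up. A row lasts 1/12 s, in which the tool goes at most 41.7 mm and 7.16 degrees, less where a joint would pass 70% of its speed; a pose out of reach is approached as far as the arm can. A call with a gripper value outside its range is refused whole. The fingers move at their own pace and stop on an object; the grip force is fixed at half the most. Time passes only in rows, so rows that repeat a pose let the fingers close. It gives the time, the measured TCP pose, the force, the opening and the grip force at its end, in the units of the state.
- status.get_state(): the state, without advancing time (a new reading comes with each control period).
- imaging.read_camera(name): name is "side" or "top" or "wrist"; returns a dict with "frame" (480x640x3 uint8, blue, green, red), "z_map" (480x640 float32, m along the optical axis (not along the pixel's ray), 0 where there is no reading), "intrinsics" (3x3 intrinsics, pixels), "k1" (the pictures are not rectified: a ray, as slopes to the right and down, at radius r is drawn at 1 + k1 r^2 times it, then the intrinsics apply), "view" (4x4, takes a point from world to camera coordinates). Camera axes: x right, y up, looking along -z (the intrinsics and any distortion apply to the point x, -y, -z); pixel columns grow to the right and rows downward; lengths in m; the calibration is good to about 2 mm. A picture is of the moment at which its call begins.
- workorder.finish_job(): hands the job in; it is judged then, once.
Trained networks look in the newest picture that a camera, given by its name, has taken for a name from the list of things; names that differ only in an ending like _2 or _b are one class to them, and where a whole thing is asked for, a point or a joint stands for the part that bears it (a point fixed in the world has none). Each returns a list of dicts, best first, with "conf" (0 to 1); they miss things now and then, are a little off and sometimes report something else, mostly with a low value. They report only what shows in the picture. A call takes as long as a camera call.
- spot_in(camera, target): "extent" ([left, top, right, bottom] in pixels, round what is visible of it).
- outline_of(camera, target): "region" (480x640 bool, what is visible of it) and "extent" ([left, top, right, bottom] in pixels, round what is visible of it).
- spot_point(camera, target): "at" ([column, row] in pixels: a listed point, or the origin of a listed thing).
The state is a dict: "t": time; "joints": joint angles; "joint_vel": joint speeds; "joint_efforts": joint torques, N m; "position": TCP position; "tool_rot": TCP orientation; "force": force on the tool from outside, world axes, zero at the start; "wrist_torque": the same for the moment, N m; "grip_width": opening from 0.0 (shut) to 1.0 (fully open); "grip_force": force on a finger pad.
Only numpy, scipy, OpenCV 4.12 (cv2) and the standard library are available. Lean on these libraries where they do the work, as an engineer would, in place of code of your own. Each camera call takes 0.05 s, during which the arm holds its last target. There are 200 camera calls.

## Working session

There is one attempt and no reset: what is moved stays moved. The work goes in short steps, Python scripts to look and compute and a tool call to move; the robot and the scene stay as the last step left them, time stands still between calls to the robot, and variables do not carry over. Pictures are saved under pics/ and viewed, at most 10 in all, crops included, and the job is handed in when it is done.

Besides the shell and the picture viewer there is one more tool, called after "Call:" as name([rows], argument=value, ...), one row to a line, values as JSON. play_rows: Moves the arm, as the interface text tells. Its arguments: {"type":"object","properties":{"increments":{"type":"array"}},"required":["increments"]}

```bash
mkdir -p pics; cat > h.py <<'E'
import numpy as np, cv2
from workcell import status, imaging, workorder, spot_in, outline_of, spot_point, manip
def ray(c,u,v):
    K=c["intrinsics"];k=c["k1"]
    d=np.array([(u-K[0,2])/K[0,0],(v-K[1,2])/K[1,1]]);s=d.copy()
    for _ in range(20): s=d/(1+k*(s@s))
    return np.array([s[0],-s[1],-1.])
def atz(c,u,v,z):
    V=np.array(c["view"]);R,t=V[:3,:3],V[:3,3];o=-R.T@t;d=R.T@ray(c,u,v)
    return o+d*(z-o[2])/d[2]
def proj(c,p):
    V=np.array(c["view"]);q=V[:3,:3]@np.array(p)+V[:3,3];s=np.array([q[0],-q[1]])/-q[2]
    s=s*(1+c["k1"]*(s@s));K=c["intrinsics"];return K[0,0]*s[0]+K[0,2],K[1,1]*s[1]+K[1,2]
def cloud(c):
    Z=c["z_map"];K=c["intrinsics"];v,u=np.mgrid[:480,:640]
    d=np.stack([(u-K[0,2])/K[0,0],(v-K[1,2])/K[1,1]],-1);s=d.copy()
    for _ in range(20): s=d/(1+c["k1"]*(s**2).sum(-1,keepdims=True))
    P=np.stack([s[...,0]*Z,-s[...,1]*Z,-Z],-1);V=np.array(c["view"])
    return (P-V[:3,3])@V[:3,:3]
E
python3 - <<'E'
from h import *
c=imaging.read_camera("top");cv2.imwrite("pics/top0.png",c["frame"])
s=imaging.read_camera("side");cv2.imwrite("pics/side0.png",s["frame"])
st=status.get_state();print(st["t"],st["position"],st["tool_rot"],manip.pinch_z)
for cam,cc in(("top",c),("side",s)):
  for n in("bay","nut1","socket","jar","spanner","spray"):
    for d in spot_point(cam,n)[:4]:
        print(cam,n,round(d["conf"],2),np.round(d["at"]),np.round(atz(cc,*d["at"],0),3))
P=cloud(c)
for n in("nut1","socket","jar","spanner","spray","bay"):
    for d in outline_of("top",n)[:4]:
        p=P[d["region"]&(c["z_map"]>0)];
        if len(p):
            q=p[p[:,2]>np.percentile(p[:,2],95)-0.006]
            print(n,round(d["conf"],2),d["extent"],np.round(p.min(0),3),np.round(p.max(0),3),"topmean",np.round((q.min(0)+q.max(0))/2,3))
E
```

```text
0.1 [0.21791168 0.50449437 0.23024304] [ 2.02491134e-01  9.79283574e-01 -9.63903498e-04 -3.06152071e-04] -0.0187
top bay 0.75 [253. 259.] [0.592 0.173 0.   ]
top nut1 0.48 [346. 256.] [ 0.595 -0.083  0.   ]
top nut1 0.47 [359. 303.] [ 0.466 -0.115  0.   ]
top nut1 0.46 [352. 228.] [ 0.673 -0.098  0.   ]
top socket 0.39 [359. 284.] [ 0.518 -0.115  0.   ]
top jar 0.62 [167. 307.] [0.464 0.407 0.   ]
top spanner 0.91 [308. 190.] [0.779 0.021 0.   ]
top spray 0.83 [469. 287.] [ 0.505 -0.417  0.   ]
top spray 0.31 [346. 256.] [ 0.596 -0.082  0.   ]
side bay 0.68 [294. 195.] [0.595 0.166 0.   ]
side nut1 0.69 [358. 270.] [ 0.674 -0.101  0.   ]
side nut1 0.57 [313. 260.] [ 0.596 -0.057  0.   ]
side nut1 0.55 [249. 290.] [ 0.467 -0.109  0.   ]
side socket 0.91 [282. 288.] [ 0.527 -0.115  0.   ]
side jar 0.55 [230. 151.] [0.462 0.402 0.   ]
side jar 0.31 [298. 465.] [ 0.503 -0.427  0.   ]
side spanner 0.59 [392. 222.] [0.785 0.024 0.   ]
side spray 0.68 [300. 466.] [ 0.505 -0.428  0.   ]
nut1 0.63 [338.2, 250.8, 350.5, 264.3] [ 0.581 -0.091 -0.003] [ 0.61  -0.059  0.021] topmean [ 0.596 -0.07
[... 216 characters left out ...]
an [ 0.677 -0.1    0.017]
socket 0.48 [353.6, 275.7, 366.2, 285.7] [ 0.513 -0.135 -0.002] [ 0.539 -0.103  0.066] topmean [ 0.526 -0.116  0.062]
jar 0.57 [150.2, 295.7, 175.1, 317.3] [ 0.434  0.382 -0.003] [0.489 0.456 0.071] topmean [0.461 0.41  0.066]
jar 0.45 [219.1, 223.4, 283.1, 293.3] [ 0.497  0.094 -0.007] [0.68  0.251 0.036] topmean [0.588 0.172 0.03 ]
spanner 0.92 [278.1, 180.9, 336.2, 196.2] [ 0.752 -0.064 -0.007] [0.808 0.102 0.014] topmean [0.781 0.019 0.009]
spray 0.65 [464.8, 275.4, 510.5, 299.6] [ 0.47  -0.529 -0.005] [ 0.539 -0.399  0.175] topmean [ 0.506 -0.432  0.17 ]
bay 0.84 [220.4, 224.1, 281.7, 295.4] [ 0.494  0.094 -0.007] [0.68  0.248 0.036] topmean [0.588 0.171 0.03 ]
```

```bash
python3 - <<'E'
from h import *
f=cv2.imread("pics/top0.png")[160:340,130:400]; s=cv2.imread("pics/side0.png")
cv2.imwrite("pics/a.png",np.vstack([cv2.resize(f,(800,533),interpolation=cv2.INTER_CUBIC)]))
cv2.imwrite("pics/b.png",s)
# wall fit
c=imaging.read_camera("top");P=cloud(c)
m=(P[...,2]>0.022)&(P[...,2]<0.04)&(P[...,0]>.45)&(P[...,0]<.72)&(P[...,1]>.07)&(P[...,1]<.28)
q=P[m][:,:2].astype(np.float32)
r=cv2.minAreaRect(q);print(len(q),r,cv2.boxPoints(r))
# blue-mask corners
F=c["frame"].astype(int);b=(F[...,0]-F[...,2]>50);b[:200]=0;b[310:]=0;b[:,:200]=0;b[:,300:]=0
v,u=np.where(b);w=np.array([atz(c,a,d,.03)[:2] for a,d in zip(u,v)],np.float32)
r=cv2.minAreaRect(w);print(len(w),r,cv2.boxPoints(r))
E
```

```text
502 ((0.5893008708953857, 0.17242467403411865), (0.16757464408874512, 0.1285678595304489), 11.681802749633789) [[0.49423304 0.21841216]
 [0.520265   0.0925073 ]
 [0.6843687  0.12643719]
 [0.65833676 0.25234205]]
332 ((0.588212251663208, 0.17195545136928558), (0.16265232861042023, 0.12588514387607574), 12.495092391967773) [[0.49519435 0.21581179]
 [0.5224303  0.0929083 ]
 [0.6812302  0.12809911]
 [0.6539942  0.2510026 ]]
```

View pics/a.png

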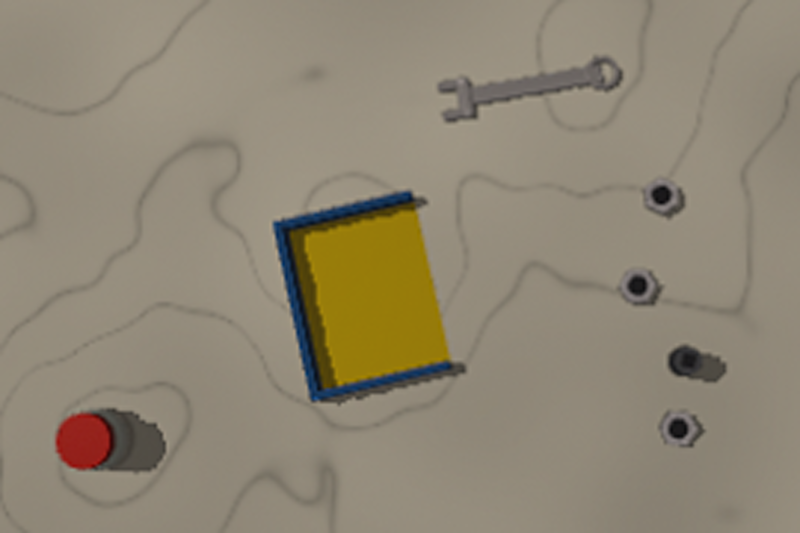

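View pics/b.png

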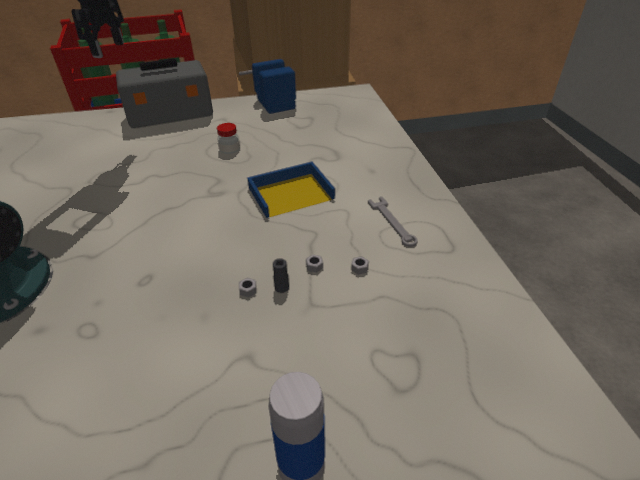

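The pictures agree with the networks. In the crop, the bay mouth faces right (column 415–450). The nuts are at about (663,197), (638,287) and (680,429), with the socket at (690,360) between the lower two. I'll push with the fingers about 20 mm apart, moving along tool +x.

```bash
cat >> h.py <<'E'
def pose():
    s=status.get_state();x,y,_,_=s["tool_rot"];return np.array(s["position"]),np.degrees(np.arctan2(2*x*y,2*x*x-1)),s
def plan(wps):
    """wps: (x,y,z,heading_of_tool_x_deg,nrows)... prints rows from present pose"""
    p,h,s=pose();a=np.radians(h);X=np.array([np.cos(a),np.sin(a),0]);Y=np.array([np.sin(a),-np.cos(a),0])
    print("t",round(s["t"],2),np.round(p,3),round(h,1),"F",np.round(s["force"],1),"w",round(s["grip_width"],2))
    q,g=p,h;n0=0
    for x,y,z,hd,n in wps:
        e=np.array([x,y,z])
        for i in range(1,n+1):
            d=q+(e-q)*i/n-p;k=g+(hd-g)*i/n
            print([[0,0,round(h-k)],[round(d@X,3),round(d@Y,3),round(-d[2],3)]]);n0+=1
        q,g=e,hd
    print(n0)
E
python3 - <<'E'
from h import *
plan([(0.45,0.12,0.15,115,10),(0.599,-0.13,0.1,93,9)])
E
```

```text
t 1.05 [0.218 0.505 0.231] 156.6 F [-0.   0.6  0.2] w 1.0
[[0, 0, 4], [np.float64(-0.037), np.float64(-0.026), np.float64(0.008)]]
[[0, 0, 8], [np.float64(-0.073), np.float64(-0.052), np.float64(0.016)]]
[[0, 0, 12], [np.float64(-0.11), np.float64(-0.078), np.float64(0.024)]]
[[0, 0, 17], [np.float64(-0.146), np.float64(-0.105), np.float64(0.033)]]
[[0, 0, 21], [np.float64(-0.183), np.float64(-0.131), np.float64(0.041)]]
[[0, 0, 25], [np.float64(-0.219), np.float64(-0.157), np.float64(0.049)]]
[[0, 0, 29], [np.float64(-0.256), np.float64(-0.183), np.float64(0.057)]]
[[0, 0, 33], [np.float64(-0.292), np.float64(-0.209), np.float64(0.065)]]
[[0, 0, 37], [np.float64(-0.329), np.float64(-0.235), np.float64(0.073)]]
[[0, 0, 42], [np.float64(-0.366), np.float64(-0.261), np.float64(0.081)]]
[[0, 0, 44], [np.float64(-0.392), np.float64(-0.28), np.float64(0.087)]]
[[0, 0, 47], [np.float64(-0.418), np.float64(-0.299), np.float64(0.092)]]
[[0, 0, 49], [np.float64(-0.444), np.float64(-0.318), np.float64(0.098)]]
[[0, 0, 51], [np.float64(-0.47), np.float64(-0.337), np.float64(0.104)]]
[[0, 0, 54], [np.float64(-0.497), np.float64(-0.356), np.float64(0.109)]]
[[0, 0, 56], [np.float64(-0.523), np.float64(-0.375), np.float64(0.115)]]
[[0, 0, 59], [np.float64(-0.549), np.float64(-0.394), np.float64(0.12)]]
[[0, 0, 61], [np.float64(-0.575), np.float64(-0.413), np.float64(0.126)]]
[[0, 0, 64], [np.float64(-0.601), np.float64(-0.432), np.float64(0.131)]]
19
```

Call:
play_rows([
  [[0, 0, 4], [-0.037, -0.026, 0.008], 195],
  [[0, 0, 8], [-0.073, -0.052, 0.016], 195],
  [[0, 0, 12], [-0.11, -0.078, 0.024], 195],
  [[0, 0, 17], [-0.146, -0.105, 0.033], 195],
  [[0, 0, 21], [-0.183, -0.131, 0.041], 195],
  [[0, 0, 25], [-0.219, -0.157, 0.049], 195],
  [[0, 0, 29], [-0.256, -0.183, 0.057], 195],
  [[0, 0, 33], [-0.292, -0.209, 0.065], 195],
  [[0, 0, 37], [-0.329, -0.235, 0.073], 195],
  [[0, 0, 42], [-0.366, -0.261, 0.081], 195],
  [[0, 0, 44], [-0.392, -0.28, 0.087], 195],
  [[0, 0, 47], [-0.418, -0.299, 0.092], 195],
])

```text
t: 2.05
position: [0.4728, 0.0815, 0.1429]
tool_rot: [0.577, 0.817, 0.0, 0.0]
force: [0.6, 1.1, -1.0]
grip_width: 0.236
grip_force: 0.0
```

```bash
sed -i 's/print(\[\[0,0,round(h-k)\],\[\(.*\)\]\]);n0+=1/print([[0,0,round(h-k)],[float(round(v,3)) for v in (d@X,d@Y,-d[2])]]);n0+=1/' h.py; python3 - <<'E'
from h import *
plan([(0.599,-0.13,0.07,93,6),(0.599,-0.13,0.006,93,4)])
E
```

```text
t 2.05 [0.473 0.081 0.143] 109.5 F [ 0.6  1.1 -1. ] w 0.24
[[0, 0, 3], [-0.04, 0.008, 0.012]]
[[0, 0, 6], [-0.08, 0.016, 0.024]]
[[0, 0, 8], [-0.121, 0.024, 0.036]]
[[0, 0, 11], [-0.161, 0.032, 0.049]]
[[0, 0, 14], [-0.201, 0.04, 0.061]]
[[0, 0, 17], [-0.241, 0.048, 0.073]]
[[0, 0, 17], [-0.241, 0.048, 0.089]]
[[0, 0, 17], [-0.241, 0.048, 0.105]]
[[0, 0, 17], [-0.241, 0.048, 0.121]]
[[0, 0, 17], [-0.241, 0.048, 0.137]]
10
```

Call:
play_rows([
  [[0, 0, 3], [-0.037, 0.008, 0.01], 195],
  [[0, 0, 6], [-0.074, 0.016, 0.02], 195],
  [[0, 0, 8], [-0.11, 0.023, 0.03], 195],
  [[0, 0, 11], [-0.145, 0.03, 0.04], 195],
  [[0, 0, 14], [-0.18, 0.036, 0.05], 195],
  [[0, 0, 17], [-0.22, 0.043, 0.06], 195],
  [[0, 0, 17], [-0.22, 0.043, 0.06], 195],
  [[0, 0, 17], [-0.22, 0.043, 0.06], 195],
])

```text
t: 2.72
position: [0.5864, -0.1111, 0.0812]
tool_rot: [0.692, 0.722, -0.001, -0.001]
force: [-0.4, 0.1, 0.2]
grip_width: 0.236
grip_force: 0.0
```

```bash
python3 - <<'E'
from h import *
plan([(0.599,-0.13,0.006,93,6)])
w=imaging.read_camera("wrist");cv2.imwrite("pics/w0.png",w["frame"])
for n in ("nut1",):
    for d in spot_point("wrist",n)[:4]: print(n,round(d["conf"],2),np.round(d["at"]),np.round(atz(w,*d["at"],0),3))
    for d in outline_of("wrist",n)[:4]:
        v,u=np.where(d["region"]);print(d["extent"],np.round(atz(w,u.mean(),v.mean(),.012),3))
E
```

```text
t 2.72 [ 0.586 -0.111  0.081] 92.5 F [-0.4  0.1  0.2] w 0.24
[[0, 0, 0], [-0.003, 0.002, 0.013]]
[[0, 0, 0], [-0.006, 0.004, 0.025]]
[[0, 0, 0], [-0.01, 0.006, 0.038]]
[[0, 0, 0], [-0.013, 0.008, 0.05]]
[[0, 0, 0], [-0.016, 0.01, 0.063]]
[[0, 0, -1], [-0.019, 0.012, 0.075]]
6
nut1 0.72 [104. 246.] [ 0.463 -0.109  0.   ]
nut1 0.71 [475. 244.] [ 0.676 -0.098  0.   ]
nut1 0.71 [332. 197.] [ 0.592 -0.075  0.   ]
[62.6, 217.0, 136.6, 284.5] [ 0.465 -0.107  0.012]
[446.3, 215.9, 517.2, 278.8] [ 0.674 -0.097  0.012]
[304.4, 168.4, 363.4, 234.8] [ 0.593 -0.074  0.012]
```

View pics/w0.png

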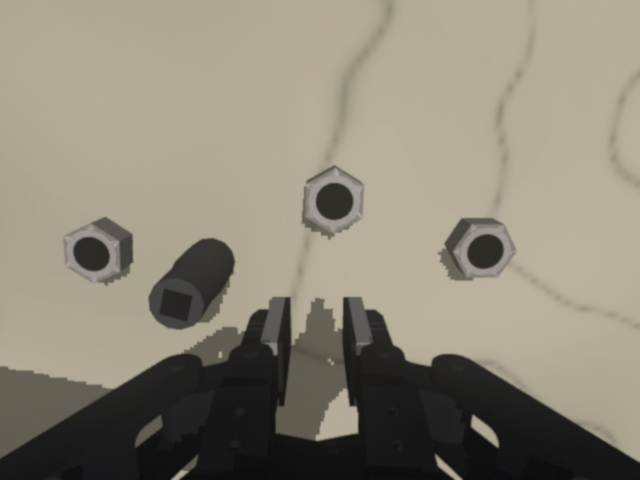

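The wrist view shows the finger gap centred at about column 320. The nuts are at (104,246), (332,197) and (475,244), with the socket at about (190,285). I'll take the middle nut first: lower behind it and push along tool x.

Call:
play_rows([
  [[0, 0, 0], [-0.008, 0.005, 0.02], 195],
  [[0, 0, 0], [-0.019, 0.01, 0.045], 195],
  [[0, 0, 0], [-0.019, 0.01, 0.065], 195],
  [[0, 0, 0], [-0.019, 0.01, 0.075], 195],
  [[0, 0, 0], [-0.014, 0.01, 0.075], 195],
  [[0, 0, 0], [-0.004, 0.01, 0.075], 195],
  [[0, 0, 0], [0.006, 0.01, 0.075], 195],
  [[0, 0, 0], [0.016, 0.01, 0.075], 195],
  [[0, 0, 0], [0.026, 0.01, 0.075], 195],
  [[0, 0, 0], [0.036, 0.01, 0.075], 195],
  [[0, 0, 0], [0.046, 0.01, 0.075], 195],
  [[0, 0, 0], [0.056, 0.01, 0.075], 195],
])

```text
t: 3.87
position: [0.5942, -0.0518, 0.0085]
tool_rot: [0.691, 0.723, 0.0, 0.0]
force: [-0.0, -0.6, 0.9]
grip_width: 0.235
grip_force: 0.4
```

```bash
cat >> h.py <<'E'
O=np.array([.5893,.168]);EX=np.array([.978,.207]);EY=np.array([-.207,.978])
def look(cam="wrist",name=None):
    p,h,s=pose();print("t",round(s["t"],2),np.round(p,4),round(h,1),"F",np.round(s["force"],1))
    w=imaging.read_camera(cam)
    if name: cv2.imwrite("pics/"+name,w["frame"])
    a=np.radians(h);X=np.array([np.cos(a),np.sin(a)]);Y=np.array([np.sin(a),-np.cos(a)])
    for d in outline_of(cam,"nut1")[:5]:
        v,u=np.where(d["region"]);e=atz(w,u.mean(),v.mean(),.012)[:2];r=e-p[:2];b=e-O
        print("nut",round(d["conf"],2),np.round(e,3),"tool",np.round([r@X,r@Y],3),"bay",np.round([b@EX,b@EY],3))
E
python3 -c "
from h import *
look(name='w1.png')"
```

```text
t 3.87 [ 0.5942 -0.0518  0.0085] 92.7 F [-0.  -0.6  0.9]
nut 0.86 [ 0.591 -0.026] tool [ 0.025 -0.002] bay [-0.038 -0.191]
nut 0.79 [ 0.664 -0.094] tool [-0.046  0.068] bay [ 0.019 -0.272]
nut 0.64 [ 0.475 -0.097] tool [-0.04  -0.121] bay [-0.167 -0.236]
```

View pics/w1.png

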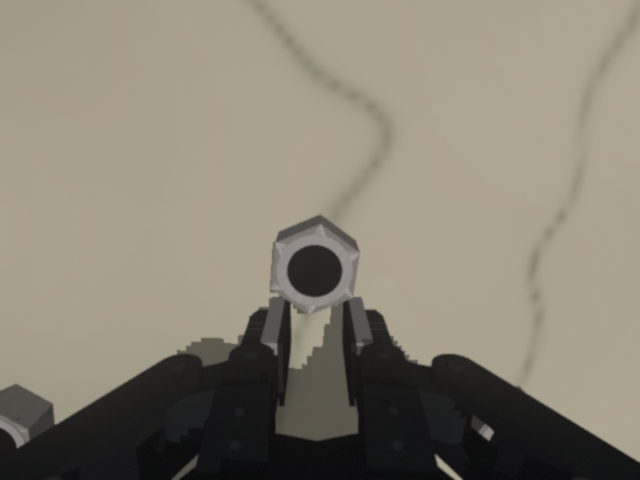

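The nut is at about (315,262), cradled squarely between the two fingertips. I'll keep pushing straight.

Call:
play_rows([
  [[0, 0, 0], [0.01, 0, 0.001], 195],
  [[0, 0, 0], [0.022, 0, 0.001], 195],
  [[0, 0, 0], [0.034, 0, 0.001], 195],
  [[0, 0, 0], [0.046, 0, 0.001], 195],
  [[0, 0, 0], [0.058, 0, 0.001], 195],
  [[0, 0, 0], [0.07, 0, 0.001], 195],
  [[0, 0, 0], [0.082, 0, 0.001], 195],
  [[0, 0, 0], [0.094, 0, 0.001], 195],
  [[0, 0, 0], [0.106, 0, 0.001], 195],
  [[0, 0, 0], [0.118, 0, 0.001], 195],
  [[0, 0, 0], [0.13, 0, 0.001], 195],
  [[0, 0, 0], [0.14, 0, 0.001], 195],
])

```text
t: 4.97
position: [0.5874, 0.0884, 0.007]
tool_rot: [0.691, 0.723, 0.0, -0.0]
force: [-0.1, -1.2, -0.2]
grip_width: 0.236
grip_force: 0.2
```

```bash
python3 -c "
from h import *
look()"
```

```text
t 4.97 [0.5874 0.0884 0.007 ] 92.7 F [-0.1 -1.2 -0.2]
nut 0.64 [0.585 0.114] tool [ 0.025 -0.002] bay [-0.016 -0.052]
```

Call:
play_rows([
  [[0, 0, 0], [0.011, 0, 0], 195],
  [[0, 0, 0], [0.022, 0, 0], 195],
  [[0, 0, 0], [0.033, 0, 0], 195],
  [[0, 0, 0], [0.044, 0, 0], 195],
  [[0, 0, 0], [0.055, 0, 0], 195],
  [[0, 0, 0], [0.065, 0, 0], 195],
  [[0, 0, 0], [0.073, 0, 0], 195],
  [[0, 0, 0], [0.08, 0, 0], 195],
  [[0, 0, 0], [0.085, 0, 0], 195],
  [[0, 0, 0], [0.085, 0, 0], 195],
  [[0, 0, 0], [0.075, 0, 0], 195],
  [[0, 0, 0], [0.07, 0, -0.02], 195],
])

```text
t: 6.07
position: [0.5809, 0.1549, 0.0224]
tool_rot: [0.691, 0.723, -0.004, -0.002]
force: [0.4, -0.6, -1.4]
grip_width: 0.236
grip_force: 0.0
```

```bash
python3 -c "
from h import *
look()
# C (0.675,-0.099) -> bay(.040,.012)
T=O+.040*EX+.012*EY;C=np.array([.675,-.099]);d=T-C;L=np.hypot(*d);h=np.degrees(np.arctan2(d[1],d[0]));u=d/L;print(T,L,h,'start',C-.06*u,'end',T-.025*u)
S=C-.06*u
plan([(.60,.12,.09,93,2),(S[0],S[1],.08,h,7),(S[0],S[1],.08,h,2)])"
```

```text
t 6.07 [0.5809 0.1549 0.0224] 92.6 F [ 0.4 -0.6 -1.4]
nut 0.6 [0.581 0.198] tool [0.043 0.002] bay [-0.002  0.031]
[0.625936 0.188016] 0.29117942982291867 99.70067044775419 start [ 0.68511005 -0.15814209] end [0.63014852 0.16337346]
t 6.17 [0.587 0.155 0.03 ] 92.5 F [1.1 0.3 1. ] w 0.24
[[0, 0, 0], [-0.018, 0.006, -0.03]]
[[0, 0, 0], [-0.036, 0.012, -0.06]]
[[0, 0, -1], [-0.076, 0.022, -0.059]]
[[0, 0, -2], [-0.116, 0.033, -0.057]]
[[0, 0, -3], [-0.157, 0.043, -0.056]]
[[0, 0, -4], [-0.197, 0.053, -0.054]]
[[0, 0, -5], [-0.237, 0.064, -0.053]]
[[0, 0, -6], [-0.277, 0.074, -0.052]]
[[0, 0, -7], [-0.318, 0.084, -0.05]]
[[0, 0, -7], [-0.318, 0.084, -0.05]]
[[0, 0, -7], [-0.318, 0.084, -0.05]]
11
```

Call:
play_rows([
  [[0, 0, 0], [-0.005, 0.002, -0.03], 195],
  [[0, 0, 0], [-0.036, 0.012, -0.06], 195],
  [[0, 0, -1], [-0.076, 0.022, -0.059], 195],
  [[0, 0, -2], [-0.116, 0.033, -0.057], 195],
  [[0, 0, -3], [-0.157, 0.043, -0.056], 195],
  [[0, 0, -4], [-0.197, 0.053, -0.054], 195],
  [[0, 0, -5], [-0.237, 0.064, -0.053], 195],
  [[0, 0, -6], [-0.277, 0.074, -0.052], 195],
  [[0, 0, -7], [-0.318, 0.084, -0.05], 195],
  [[0, 0, -7], [-0.318, 0.084, -0.05], 195],
  [[0, 0, -7], [-0.318, 0.084, -0.05], 195],
])

```text
t: 7.08
position: [0.6825, -0.1607, 0.0756]
tool_rot: [0.647, 0.762, -0.0, -0.0]
force: [0.9, 0.4, 0.8]
grip_width: 0.236
grip_force: 0.0
```

```bash
python3 -c "
from h import *
look()"
```

```text
t 7.08 [ 0.6825 -0.1607  0.0756] 99.3 F [0.9 0.4 0.8]
nut 0.97 [ 0.675 -0.098] tool [0.063 0.003] bay [ 0.029 -0.278]
```

Call:
play_rows([
  [[0, 0, 0], [0, 0.004, 0.025], 195],
  [[0, 0, 0], [0, 0.004, 0.05], 195],
  [[0, 0, 0], [0, 0.004, 0.065], 195],
  [[0, 0, 0], [0.005, 0.004, 0.069], 195],
  [[0, 0, 0], [0.017, 0.004, 0.069], 195],
  [[0, 0, 0], [0.027, 0.004, 0.069], 195],
  [[0, 0, 0], [0.037, 0.004, 0.069], 195],
  [[0, 0, 0], [0.047, 0.004, 0.069], 195],
  [[0, 0, 0], [0.058, 0.004, 0.069], 195],
  [[0, 0, 0], [0.069, 0.004, 0.069], 195],
  [[0, 0, 0], [0.08, 0.004, 0.069], 195],
  [[0, 0, 0], [0.09, 0.004, 0.069], 195],
])

```text
t: 8.18
position: [0.6717, -0.0663, 0.0085]
tool_rot: [0.645, 0.764, 0.0, 0.0]
force: [-0.6, -0.5, 1.0]
grip_width: 0.233
grip_force: 0.4
```

```bash
python3 -c "
from h import *
look()"
```

```text
t 8.18 [ 0.6717 -0.0663  0.0085] 99.7 F [-0.6 -0.5  1. ]
```

```bash
python3 -c "
from h import *
look(name='w2.png')"
```

```text
t 8.28 [ 0.6713 -0.0653  0.0079] 99.8 F [-0.3 -0.1 -0.2]
nut 0.6 [ 0.667 -0.038] tool [0.027 0.   ] bay [ 0.033 -0.218]
```

View pics/w2.png

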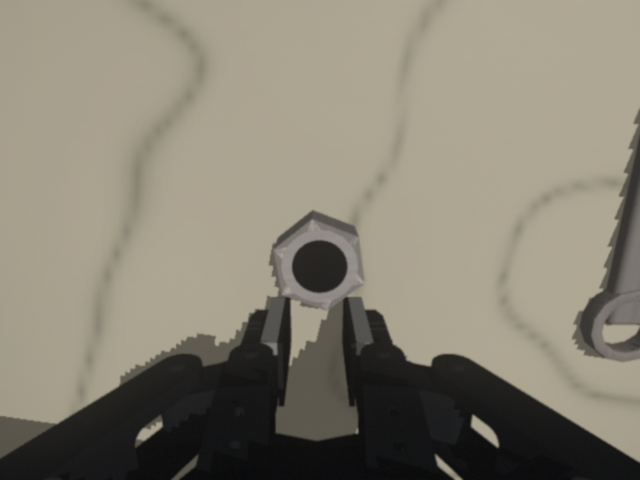

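The nut is centred between the tips at about (318,258), and the spanner is well off to the right. Pushing on.

Call:
play_rows([
  [[0, 0, 0], [0.01, 0, 0.001], 195],
  [[0, 0, 0], [0.022, 0, 0.001], 195],
  [[0, 0, 0], [0.034, 0, 0.001], 195],
  [[0, 0, 0], [0.046, 0, 0.001], 195],
  [[0, 0, 0], [0.058, -0.001, 0.001], 195],
  [[0, 0, 0], [0.07, -0.001, 0.001], 195],
  [[0, 0, 0], [0.082, -0.001, 0.001], 195],
  [[0, 0, 0], [0.094, -0.001, 0.001], 195],
  [[0, 0, 0], [0.106, -0.001, 0.001], 195],
  [[0, 0, 0], [0.118, -0.001, 0.001], 195],
  [[0, 0, 0], [0.13, -0.002, 0.001], 195],
  [[0, 0, 0], [0.14, -0.002, 0.001], 195],
])

```text
t: 9.38
position: [0.6459, 0.0716, 0.007]
tool_rot: [0.645, 0.764, 0.0, -0.0]
force: [0.5, -0.9, -0.3]
grip_width: 0.231
grip_force: 0.2
```

```bash
python3 -c "
from h import *
look()"
```

```text
t 9.38 [0.6459 0.0716 0.007 ] 99.7 F [ 0.5 -0.9 -0.3]
nut 0.75 [0.642 0.097] tool [ 0.026 -0.   ] bay [ 0.036 -0.08 ]
```

Call:
play_rows([
  [[0, 0, 0], [0.01, 0, 0], 195],
  [[0, 0, 0], [0.022, 0, 0], 195],
  [[0, 0, 0], [0.034, 0, 0], 195],
  [[0, 0, 0], [0.046, 0, 0], 195],
  [[0, 0, 0], [0.057, 0, 0], 195],
  [[0, 0, 0], [0.068, 0, 0], 195],
  [[0, 0, 0], [0.078, 0, 0], 195],
  [[0, 0, 0], [0.086, 0, 0], 195],
  [[0, 0, 0], [0.092, 0, 0], 195],
  [[0, 0, 0], [0.092, 0, 0], 195],
  [[0, 0, 0], [0.084, 0, 0], 195],
  [[0, 0, 0], [0.08, 0, -0.025], 195],
])

```text
t: 10.48
position: [0.6289, 0.1472, 0.0258]
tool_rot: [0.645, 0.764, -0.005, -0.004]
force: [-1.6, 0.0, -1.5]
grip_width: 0.236
grip_force: 0.0
```

```bash
python3 -c "
from h import *
look()
plan([(.61,.10,.10,99,2),(.466,-.17,.09,92,9)])"
```

```text
t 10.48 [0.6289 0.1472 0.0258] 99.6 F [-1.6  0.  -1.5]
nut 0.85 [0.626 0.188] tool [0.04  0.004] bay [0.04  0.012]
nut 0.75 [0.581 0.198] tool [ 0.058 -0.039] bay [-0.002  0.031]
t 10.58 [0.636 0.148 0.036] 99.5 F [1.5 0.3 1.3] w 0.24
[[0, 0, 0], [-0.021, -0.017, -0.032]]
[[0, 0, 1], [-0.043, -0.033, -0.064]]
[[0, 0, 1], [-0.07, -0.054, -0.063]]
[[0, 0, 2], [-0.097, -0.075, -0.062]]
[[0, 0, 3], [-0.124, -0.096, -0.061]]
[[0, 0, 4], [-0.151, -0.116, -0.06]]
[[0, 0, 4], [-0.177, -0.137, -0.059]]
[[0, 0, 5], [-0.204, -0.158, -0.058]]
[[0, 0, 6], [-0.231, -0.179, -0.057]]
[[0, 0, 7], [-0.258, -0.199, -0.055]]
[[0, 0, 8], [-0.285, -0.22, -0.054]]
11
```

Call:
play_rows([
  [[0, 0, 0], [-0.006, 0, -0.035], 195],
  [[0, 0, 1], [-0.036, -0.02, -0.06], 195],
  [[0, 0, 1], [-0.066, -0.054, -0.075], 195],
  [[0, 0, 2], [-0.095, -0.077, -0.085], 195],
  [[0, 0, 3], [-0.124, -0.099, -0.09], 195],
  [[0, 0, 4], [-0.151, -0.122, -0.09], 195],
  [[0, 0, 4], [-0.177, -0.145, -0.09], 195],
  [[0, 0, 5], [-0.204, -0.168, -0.09], 195],
  [[0, 0, 6], [-0.231, -0.19, -0.085], 195],
  [[0, 0, 7], [-0.258, -0.207, -0.075], 195],
  [[0, 0, 8], [-0.285, -0.22, -0.065], 195],
  [[0, 0, 8], [-0.285, -0.22, -0.054], 195],
])

```text
t: 11.58
position: [0.4624, -0.174, 0.0858]
tool_rot: [0.699, 0.715, -0.001, 0.002]
force: [0.0, -1.3, 0.4]
grip_width: 0.235
grip_force: 0.0
```

```bash
python3 -c "
from h import *
look()
print(pose()[:2])
w=imaging.read_camera('wrist');print([(d['conf'],d['at'],atz(w,*d['at'],0)) for d in spot_point('wrist','socket')])"
```

```text
t 11.58 [ 0.4624 -0.174   0.0858] 91.2 F [ 0.  -1.3  0.4]
nut 0.63 [ 0.463 -0.109] tool [0.065 0.002] bay [-0.181 -0.244]
(array([ 0.46186641, -0.16935389,  0.08356635]), np.float64(91.44095243646633))
[(0.98, [435.5, 168.2], array([ 0.52477119, -0.11613101,  0.        ]))]
```

Call:
play_rows([
  [[0, 0, 0], [0, 0.003, 0.025], 195],
  [[0, 0, 0], [0, 0.003, 0.05], 195],
  [[0, 0, 0], [0, 0.003, 0.07], 195],
  [[0, 0, 0], [0.006, 0.003, 0.077], 195],
  [[0, 0, 0], [0.018, 0.003, 0.077], 195],
  [[0, 0, 0], [0.03, 0.003, 0.077], 195],
  [[0, 0, 0], [0.04, 0.003, 0.077], 195],
  [[0, 0, 0], [0.05, 0.003, 0.077], 195],
  [[0, 0, 0], [0.06, 0.003, 0.077], 195],
  [[0, 0, 0], [0.07, 0.003, 0.077], 195],
  [[0, 0, 0], [0.078, 0.003, 0.077], 195],
  [[0, 0, 0], [0.084, 0.003, 0.077], 195],
])

```text
t: 12.78
position: [0.4646, -0.0838, 0.0094]
tool_rot: [0.697, 0.717, 0.0, 0.0]
force: [0.3, -0.6, 0.9]
grip_width: 0.234
grip_force: 0.4
```

```bash
python3 -c "
from h import *
look()
print(pose()[:2])"
```

```text
t 12.78 [ 0.4646 -0.0838  0.0094] 91.7 F [ 0.3 -0.6  0.9]
nut 0.82 [ 0.462 -0.058] tool [ 0.025 -0.002] bay [-0.171 -0.195]
(array([ 0.46423203, -0.08368947,  0.00900649]), np.float64(91.7067037342688))
```

Call:
play_rows([
  [[0, 0, 0], [-0.012, 0, 0], 195],
  [[0, 0, 0], [-0.02, -0.003, -0.025], 195],
  [[0, 0, 7], [-0.018, -0.02, -0.05], 195],
  [[0, 0, 14], [-0.018, -0.041, -0.05], 195],
  [[0, 0, 21], [-0.018, -0.041, -0.05], 195],
  [[0, 0, 28], [-0.018, -0.041, -0.05], 195],
  [[0, 0, 35], [-0.018, -0.041, -0.05], 195],
  [[0, 0, 42], [-0.018, -0.041, -0.045], 195],
  [[0, 0, 43], [-0.018, -0.041, -0.025], 195],
  [[0, 0, 43], [-0.018, -0.041, -0.005], 195],
  [[0, 0, 43], [-0.018, -0.041, 0.002], 195],
  [[0, 0, 43], [-0.018, -0.041, 0.002], 195],
])

```text
t: 13.88
position: [0.4219, -0.1041, 0.0048]
tool_rot: [0.912, 0.411, -0.002, -0.002]
force: [-0.1, 0.0, 0.4]
grip_width: 0.234
grip_force: 0.0
```

```bash
python3 -c "
from h import *
look()
print(pose()[:2])"
```

```text
t 13.88 [ 0.4219 -0.1041  0.0048] 48.6 F [-0.1  0.   0.4]
nut 0.76 [ 0.462 -0.058] tool [ 0.061 -0.   ] bay [-0.171 -0.195]
(array([ 0.42403147, -0.10458001,  0.00723823]), np.float64(48.59370009068659))
```

Call:
play_rows([
  [[0, 0, 0], [0.012, -0.001, 0], 195],
  [[0, 0, 0], [0.024, -0.001, 0], 195],
  [[0, 0, 0], [0.034, -0.001, 0], 195],
  [[0, 0, 0], [0.044, -0.001, 0], 195],
  [[0, 0, 0], [0.055, -0.001, 0], 195],
  [[0, 0, 0], [0.067, -0.001, 0], 195],
  [[0, 0, 0], [0.079, -0.001, 0], 195],
  [[0, 0, 0], [0.091, -0.001, 0], 195],
  [[0, 0, 0], [0.103, -0.001, 0], 195],
  [[0, 0, 0], [0.114, -0.001, 0], 195],
  [[0, 0, 0], [0.122, -0.001, 0], 195],
  [[0, 0, 0], [0.128, -0.001, 0], 195],
])

```text
t: 14.98
position: [0.5084, -0.0063, 0.0069]
tool_rot: [0.911, 0.412, -0.0, -0.0]
force: [-0.9, -1.4, 1.8]
grip_width: 0.237
grip_force: 1.5
```

```bash
python3 -c "
from h import *
look()
print(pose()[:2])"
```

```text
t 14.98 [ 0.5084 -0.0063  0.0069] 48.7 F [-0.9 -1.4  1.8]
nut 0.61 [0.523 0.014] tool [ 0.025 -0.002] bay [-0.097 -0.137]
(array([ 0.50838066, -0.00622403,  0.00682352]), np.float64(48.69135464253152))
```

Call:
play_rows([
  [[0, 0, 0], [0.011, 0, 0], 195],
  [[0, 0, 0], [0.022, 0, 0], 195],
  [[0, 0, 0], [0.033, 0, 0], 195],
  [[0, 0, 0], [0.044, 0, 0], 195],
  [[0, 0, 0], [0.055, 0, 0], 195],
  [[0, 0, 0], [0.064, 0, 0], 195],
  [[0, 0, 0], [0.07, 0, 0], 195],
  [[0, 0, 0], [0.072, 0, 0], 195],
  [[0, 0, 0], [0.062, 0, 0], 195],
  [[0, 0, 0], [0.05, 0, -0.015], 195],
  [[0, 0, 0], [0.045, 0, -0.045], 195],
  [[0, 0, 0], [0.045, 0, -0.055], 195],
])

```text
t: 16.08
position: [0.538, 0.0251, 0.0652]
tool_rot: [0.912, 0.411, 0.002, 0.001]
force: [0.4, 0.1, 0.8]
grip_width: 0.237
grip_force: 0.0
```

```bash
python3 -c "
from h import *
look()
print(pose()[:2])
N=np.array([.5705,.068]);T=O-.042*EX+.005*EY;d=T-N;L=np.hypot(*d);h=np.degrees(np.arctan2(d[1],d[0]));u=d/L;S=N-.06*u;print(L,h,S,T)
plan([(S[0],S[1],.06,h,8),(S[0],S[1],.006,h,3)])"
```

```text
t 16.08 [0.538  0.0251 0.0652] 48.5 F [0.4 0.1 0.8]
nut 0.7 [0.57  0.068] tool [ 0.053 -0.004] bay [-0.04  -0.094]
(array([0.53950298, 0.02585066, 0.06516484]), np.float64(48.5738652161711))
0.09898016537165413 103.62179538310471 [0.58463071 0.00968771] [0.547189 0.164196]
t 16.18 [0.54  0.026 0.065] 48.6 F [ 0.3 -0.5  0.3] w 0.24
[[0, 0, -7], [0.002, 0.006, 0.001]]
[[0, 0, -14], [0.004, 0.011, 0.001]]
[[0, 0, -21], [0.007, 0.017, 0.002]]
[[0, 0, -28], [0.009, 0.022, 0.003]]
[[0, 0, -34], [0.011, 0.028, 0.003]]
[[0, 0, -41], [0.013, 0.033, 0.004]]
[[0, 0, -48], [0.016, 0.039, 0.005]]
[[0, 0, -55], [0.018, 0.045, 0.005]]
[[0, 0, -55], [0.018, 0.045, 0.023]]
[[0, 0, -55], [0.018, 0.045, 0.041]]
[[0, 0, -55], [0.018, 0.045, 0.059]]
11
```

Call:
play_rows([
  [[0, 0, -7], [0.002, 0.006, 0.001], 195],
  [[0, 0, -14], [0.004, 0.011, 0.001], 195],
  [[0, 0, -21], [0.007, 0.017, 0.002], 195],
  [[0, 0, -28], [0.009, 0.022, 0.003], 195],
  [[0, 0, -34], [0.011, 0.028, 0.003], 195],
  [[0, 0, -41], [0.013, 0.033, 0.004], 195],
  [[0, 0, -48], [0.016, 0.039, 0.005], 195],
  [[0, 0, -55], [0.018, 0.045, 0.005], 195],
  [[0, 0, -55], [0.018, 0.045, 0.023], 195],
  [[0, 0, -55], [0.018, 0.045, 0.041], 195],
  [[0, 0, -55], [0.018, 0.045, 0.058], 195],
  [[0, 0, -55], [0.018, 0.045, 0.058], 195],
])

```text
t: 17.18
position: [0.5824, 0.0104, 0.0014]
tool_rot: [0.618, 0.786, -0.0, -0.001]
force: [-0.1, -0.4, 0.8]
grip_width: 0.24
grip_force: 0.0
```

```bash
python3 -c "
from h import *
look()
print(pose()[:2])"
```

```text
t 17.18 [0.5824 0.0104 0.0014] 103.6 F [-0.1 -0.4  0.8]
nut 0.97 [0.57  0.068] tool [0.059 0.002] bay [-0.04  -0.094]
(array([0.58214752, 0.0104467 , 0.0023807 ]), np.float64(103.63717710846801))
```

Call:
play_rows([
  [[0, 0, 0], [0.01, 0.002, -0.004], 195],
  [[0, 0, 0], [0.022, 0.002, -0.004], 195],
  [[0, 0, 0], [0.032, 0.002, -0.004], 195],
  [[0, 0, 0], [0.042, 0.002, -0.004], 195],
  [[0, 0, 0], [0.052, 0.002, -0.004], 195],
  [[0, 0, 0], [0.063, 0.002, -0.004], 195],
  [[0, 0, 0], [0.074, 0.002, -0.004], 195],
  [[0, 0, 0], [0.085, 0.002, -0.004], 195],
  [[0, 0, 0], [0.096, 0.002, -0.004], 195],
  [[0, 0, 0], [0.106, 0.002, -0.004], 195],
  [[0, 0, 0], [0.112, 0.002, -0.004], 195],
  [[0, 0, 0], [0.115, 0.002, -0.004], 195],
])

```text
t: 18.28
position: [0.5576, 0.1237, 0.0079]
tool_rot: [0.618, 0.786, -0.0, -0.0]
force: [1.3, -1.0, -0.8]
grip_width: 0.238
grip_force: 0.3
```

```bash
python3 -c "
from h import *
look()
print(pose()[:2])"
```

```text
t 18.28 [0.5576 0.1237 0.0079] 103.7 F [ 1.3 -1.  -0.8]
nut 0.81 [0.58  0.198] tool [0.067 0.04 ] bay [-0.002  0.031]
nut 0.8 [0.624 0.188] tool [0.047 0.08 ] bay [0.038 0.012]
nut 0.73 [0.549 0.149] tool [ 0.026 -0.002] bay [-0.043 -0.011]
(array([0.55771935, 0.1231879 , 0.00787014]), np.float64(103.67800905845769))
```

Another 25 mm forward, then I'll back off, lift and move clear.

Call:
play_rows([
  [[0, 0, 0], [0.008, 0, 0], 195],
  [[0, 0, 0], [0.016, 0, 0], 195],
  [[0, 0, 0], [0.022, 0, 0], 195],
  [[0, 0, 0], [0.025, 0, 0], 195],
  [[0, 0, 0], [0.025, 0, 0], 195],
  [[0, 0, 0], [0.015, 0, 0], 195],
  [[0, 0, 0], [0.01, 0, -0.01], 195],
  [[0, 0, 0], [0.01, 0, -0.04], 195],
  [[0, 0, 0], [-0.01, 0, -0.08], 195],
  [[0, 0, 0], [-0.05, -0.03, -0.11], 195],
  [[0, 0, 0], [-0.09, -0.06, -0.14], 195],
  [[0, 0, 0], [-0.12, -0.1, -0.16], 195],
])

```text
t: 19.38
position: [0.5132, 0.0153, 0.1508]
tool_rot: [0.618, 0.786, 0.001, 0.002]
force: [0.0, 0.2, 0.4]
grip_width: 0.235
grip_force: 0.0
```

Call:
play_rows([
  [[0, 0, 0], [-0.02, -0.03, -0.02], 195],
  [[0, 0, 0], [-0.04, -0.06, -0.03], 195],
  [[0, 0, 0], [-0.06, -0.09, -0.03], 195],
  [[0, 0, 0], [-0.06, -0.09, -0.03], 195],
])

```text
t: 19.72
position: [0.4361, -0.0665, 0.1798]
tool_rot: [0.621, 0.784, -0.001, 0.002]
force: [1.0, -0.1, 0.5]
grip_width: 0.234
grip_force: 0.0
```

```bash
python3 -c "
from h import *
look('top','top1.png');look('side')
f=cv2.imread('pics/top1.png')[160:340,130:400];cv2.imwrite('pics/a1.png',cv2.resize(f,(800,533),interpolation=cv2.INTER_CUBIC))
for n in('socket','jar','spanner','spray'):
  for cam in('top','side'):
    c=imaging.read_camera(cam);d=spot_point(cam,n)
    if d: print(n,cam,np.round(atz(c,*d[0]['at'],0),3))"
```

```text
t 19.72 [ 0.4361 -0.0665  0.1798] 103.2 F [ 1.  -0.1  0.5]
nut 0.44 [0.583 0.194] tool [0.22  0.203] bay [-0.001  0.027]
t 19.82 [ 0.4385 -0.0634  0.1787] 103.4 F [ 0.4  0.3 -0.1]
nut 0.69 [0.547 0.17 ] tool [0.202 0.159] bay [-0.041  0.011]
nut 0.66 [0.629 0.184] tool [0.196 0.242] bay [0.042 0.007]
nut 0.65 [0.583 0.194] tool [0.217 0.201] bay [-0.     0.027]
socket top [ 0.52  -0.116  0.   ]
socket side [ 0.529 -0.111  0.   ]
jar top [0.456 0.406 0.   ]
jar side [0.458 0.415 0.   ]
spanner top [0.782 0.022 0.   ]
spanner side [0.784 0.018 0.   ]
spray side [ 0.506 -0.427  0.   ]
```

View pics/a1.png

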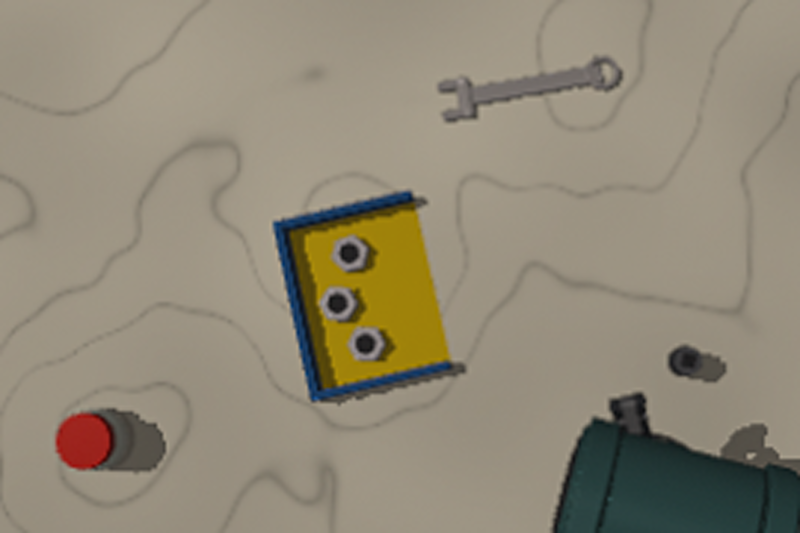

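All three nuts lie flat and well inside the bay, at about (350,253), (338,304) and (366,344). The socket, jar and spanner are where they started. The spray can is outside this crop, but the side camera puts it where it was. The arm is clear, so I'm handing in.

```bash
python3 -c "
from h import *
print(workorder.finish_job())"
```

```text
the job is handed in; nothing more can be done
None
```

All three nuts were pushed flat and fully inside the blue bay; the socket, jar, spanner and spray can did not move, and the job was handed in at about 20 s of the 72 s allowed.

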